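# Hang the second part rest on the slotted inspection rack

## Robot

A 6-joint arm with a two-finger parallel gripper is mounted at the origin on the work surface. World frame = base frame: x ahead of the robot, y to its left, z up, the work surface at z = 0. Lengths are in mm, angles in rad, forces in N, time in s.
With the tool pointing down it reaches from about 300 to 775 mm from the base axis. Payload 14.6 kg.
Tool frame: the origin (TCP) lies at the very end of the fingers, on their centre line; the grasp point (between the pads) lies 19 mm behind it; z points along the fingers, y is the line along which they close (so a half turn about z gives the same grasp; the last joint's range is limited). The gripper opens to 94 mm and grips with 3 to 60 N. Pads are 16 mm wide; open, the fingers measure 119 mm over their backs; the gripper's body (75 mm by 177 mm) begins 78 mm behind the grasp point.
Start: joints at [1.184, 0.3, 1.521, -0, 1.321, -0.067], TCP at [172.904, 522.105, 205.446] pointing down, gripper open.
Joint ranges: [-3.03, 3.03], [-0.79, 2.21], [0.23, 2.52], [-1.04, 4.18], [0, 3.07], [-2.55, 2.55]. Speed limits (rad/s): [2.22, 2.22, 2.57, 3.14, 3.14, 3.14].

## Interface

Orientations are given as [roll, pitch, yaw] about the fixed x, y, z axes, in that order (R = Rz(yaw) Ry(pitch) Rx(roll)).
In Python, from cell import manip gives the robot as it stands. The module is installed in compiled form; this text tells all that it offers.
- The arm moves only by the shell command python3 -m inch 'ROWS' [FORCE]. ROWS is JSON, a list of rows, each an object of numbers: "gripper": the opening, from 0 (shut) to 1 (fully open); "dx", "dy", "dz": the shift along the world's x, y, z in m; "wx", "wy", "wz": the turn, a rotation vector about the world's x, y, z in degrees. A call has exactly 5 rows; each row is the pose to reach, as a shift and turn from the pose commanded when the call began; what a row does not reach only later rows make up. A row lasts 1/12 s, in which the tool goes at most 41.7 mm and 7.16 degrees, less where a joint would pass 70% of its speed; a pose out of reach is approached as far as the arm can. A call with a gripper value outside its range is refused whole. The fingers move at their own pace and stop on an object; FORCE is the grip in N (left out, the last holds). Time passes only in rows, so rows that repeat a pose let the fingers close, or fill a call up. It gives the time, the measured TCP pose, the force, the opening and the grip force at its end, in the units of the state.
- manip.read_state(): the state, without advancing time (a new reading comes with each control period).
- manip.camera(name): name is "side" or "top"; returns the picture (420x560x3 uint8, blue, green, red); there is no depth.
- manip.camera_info(name): a dict with "camera_matrix" (3x3 intrinsics, pixels), "R" (3x3) and "t" (3): a world point X has camera coordinates R X + t. Camera axes: x right, y down, z forward; pixel columns grow to the right and rows downward; lengths in mm; the calibration is good to about 2 mm. A picture is of the moment at which its call begins. camera_info takes no time and is no camera call.
- manip.sign_off(): hands the job in; it is judged then, once.
The state is a dict: "clock": time; "joints": joint angles; "qd": joint speeds; "effort": joint torques, N m; "eef_pos": TCP position; "eef_rot": TCP orientation; "wrist_force": force on the tool from outside, world axes, zero at the start; "moment": the same for the moment, N m; "finger_gap": finger opening in mm; "finger_force": force on a finger pad.
Only numpy, scipy, OpenCV 4.12 (cv2) and the standard library are available. Lean on these libraries where they do the work, as an engineer would, in place of code of your own. Each camera call takes 0.05 s, during which the arm holds its last target. There are 200 camera calls.

## Task

Hang the loose part rest on the empty slotted post, level with the rest already hanging on the other post: put its claws through the slots, lower it so that they hook, then press it down close to the post until the spring catch snaps out over its bar, and let go. The post was clamped by eye, so feel for the slots with a light hand and do not force or drop it: the claws bend if they bear on the post with more than 60 N. Leave the other things on the table where they are.

Things in the scene. Friction and masses are not known exactly. Their poses are not given: they have to be found in the camera images.
- rest_mid (a point): Loose part rest, aluminium, 0.29 to 0.47 kg, standing on its foot: two upright cheeks 6 mm thick, 44 mm over both, joined by a top plate (open below). Point: on its mid-plane, 43 mm above the foot, 43 mm below the flat top. x points to the claws, y across, z up. Rear face at x = +45, front end at -95 mm; cheeks reach down to the foot from x = -35 to +45, and taper ahead of that. Best gripped across the cheeks here.
- rest_claws (a point): Point on the loose rest's rear face, mid-width, 43 mm above its foot; x out of the face. Four steel claws stand out here, one pair above the other (50 mm), 38 mm apart across, each 6 mm thick and 26 mm tall: neck 12 mm tall, 6 mm long, then a tooth 8 mm long hanging 14 mm below the neck. Tooth bottoms are 37 mm below and 13 mm above this point. Tips taper to 4 mm wide; teeth are bevelled 3 mm inside at the bottom.
- rest_bar (a point): Strike bar, 4 mm tall and 8 mm deep, between the loose rest's cheeks at its rear face; point at mid-width on the bar's top rear edge, 44 mm above the foot. Coming down, the bar pushes the post's catch in, and at the bottom the catch springs out over it.
- post_free: Foot of the empty post (fixed, 20 mm high, on a 15 mm plate). Origin: mid-width, under the front face of the slotted steel strip, on the plate. x points through the post away from the side where rests hang (hung rests stick out to -x), z up. The strip is 60 mm wide, face at x = 0 to 4, top at z = 214. It was clamped by eye: it stands up to 8 mm to either side in y and up to 2 mm high or low, and keeps to that.
- post_slots (a point): Nominal point on the empty post's face at the height where rest_claws lies when hung and locked (143 mm over the foot's origin); true slots up to 8 mm off in y, 2 mm in z. Slots 9 mm wide, 36 mm tall, in two columns 38 mm apart, lower edges 73 mm and 23 mm below and 27 mm above this point. The rest's 2 claw pairs use the upper two rows. Face plate 4 mm thick, hollow behind for 30 mm.
- catch (a joint): Spring catch in the middle of the empty post, m pushed in: 0 = out, standing 6 mm out of the face; bevelled on top, flat below. Reads 0 before the bar reaches it, 0.003 to 0.005 as the bar passes, 0 again once snapped over. Passing takes a 6 to 15 N push on the rest close to the post. The push levers on the claws: 20 N, 45 mm out, makes some 45 N between rest and post; farther out it binds.
- first_rest (a point): The rest already hanging on the other post (fixed): point in the middle of its width on its top, 45 mm from the post's face, 201 mm over the table. Same make as the loose one; x points towards the posts. The two posts stand 200 mm apart on one plate, faces in line; which is empty varies.
- trim_mid (a point): Bystander: black moulded pull handle, 190 x 44 x 30 mm, lying on the table beside the rack; point at its middle. Leave it.
- ring_mid (a point): Bystander: steel ring gauge, 62 mm across, 22 mm high, on the table before the rack; point at its middle. Leave it.
- master_mid (a point): Bystander: steel reference ball on a stand, 94 mm high, foot 44 mm across, on the table; point half-way up. Leave it.
There are look-alikes about, which are no part of the job. Leave any black, blue or brown look-alike of the part that bears rest_mid alone.

How it is judged (in metres and radians):
On the way:
1. the claws are through the slots of the empty post and the rest is still above its seat (x of rest_claws in the frame of post_free between -0.006 and 0.003 m and y of rest_claws in the frame of post_free between -0.012 and 0.012 m and z of rest_claws in the frame of post_free between 0.149 and 0.172 m), for 0.05 s.
At the end, for the whole second after the job is handed in: The loose rest hangs on the empty post: its rear face within 5 mm of the post's face, within 12 mm of mid-post, within 4.5 mm of its nominal hung height, upright within 0.07 rad, square within 0.12 rad, at rest, with the catch sprung out (pushed in less than 1.5 mm) over its bar (x of rest_claws in the frame of post_free between -0.005 and 0.003 m and y of rest_claws in the frame of post_free between -0.012 and 0.012 m and z of rest_claws in the frame of post_free between 0.1385 and 0.1475 m and value of joint catch below 0.0015 m and angle between rest_claws's own z axis and vertical below 0.07 rad and angle between the x axis of rest_claws and the x axis of post_free, either way round below 0.12 rad and linear speed of rest below 0.02 m/s); the robot touches nothing.
It fails at once if the claws or the post are forced: more than 60 N between the rest and the empty post (contact force between rest and post_free above 60 N).
It fails at once if the moulded handle is pushed more than 15 mm (distance of trim_mid from where it was at the start of the episode above 0.015 m).
It fails at once if the ring gauge is pushed more than 15 mm (distance of ring_mid from where it was at the start of the episode above 0.015 m).
It fails at once if the reference ball is pushed more than 15 mm (distance of master_mid from where it was at the start of the episode above 0.015 m).
It also fails if it takes over 72 s, if anything falls off the work surface, if the arm or the gripper's body presses on something with over 40 N, if the wrist force passes 120 N, or if a joint passes its speed limit or range.

## Working session

There is one attempt and no reset: what is moved stays moved. The work goes in short steps, Python scripts to look and compute and a shell command to move; the robot and the scene stay as the last step left them, time stands still between calls to the robot, and variables do not carry over. Pictures are saved under pics/ and viewed, at most 10 in all, crops included, and the job is handed in when it is done.

```bash
mkdir -p pics; ls
python3 - <<'E'
from cell import manip
import cv2,numpy as np
np.set_printoptions(precision=2,suppress=True)
for n in("side","top"):
    cv2.imwrite(f"pics/{n}0.png",manip.camera(n)); i=manip.camera_info(n)
    R=np.array(i["R"]);t=np.array(i["t"]);print(n,i["camera_matrix"],R,"C",-R.T@t)
print(manip.read_state())
E
```

```text
pics
side [[458.76   0.   276.68]
 [  0.   458.76 219.32]
 [  0.     0.     1.  ]] [[ 0.94 -0.35  0.01]
 [-0.26 -0.71 -0.66]
 [ 0.24  0.61 -0.75]] C [ 264.08 -738.42  939.46]
top [[417.5    0.   279.48]
 [  0.   417.5  203.55]
 [  0.     0.     1.  ]] [[ 0.03 -1.    0.03]
 [-1.   -0.03 -0.07]
 [ 0.07 -0.02 -1.  ]] C [ 440.34  -80.59 1164.09]
{'clock': 0.1, 'joints': array([ 1.18,  0.3 ,  1.52,  0.  ,  1.32, -0.07]), 'qd': array([-0., -0., -0., -0., -0., -0.]), 'effort': array([ -0.  , -53.27, -35.33,   0.07,   0.02,  -0.  ]), 'eef_pos': array([172.81, 521.89, 204.94]), 'eef_rot': array([-3.14, -0.  ,  2.82]), 'wrist_force': array([0.35, 0.11, 0.43]), 'moment': array([0.  , 0.01, 0.02]), 'finger_force': 0.0, 'finger_gap': 94.33031746731227}
```

View pics/side0.png

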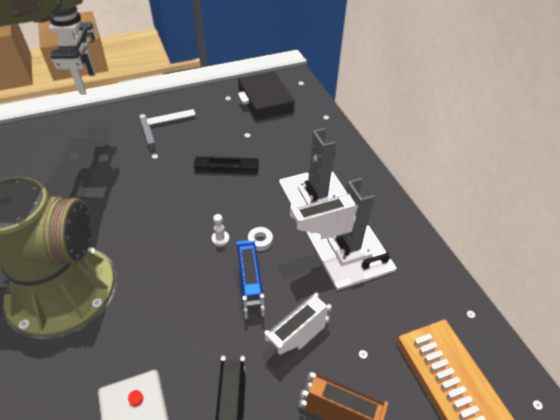

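View pics/top0.png

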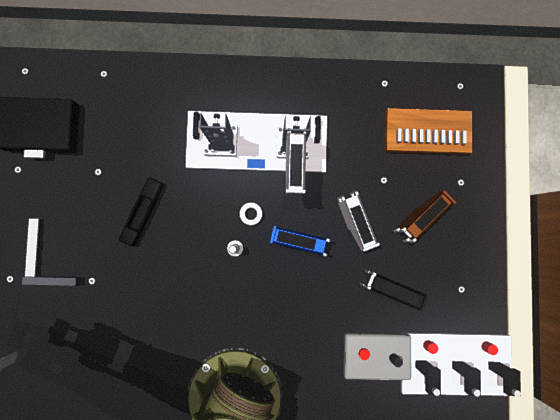

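Side: the white loose rest is at about (300,323), with the first rest hanging on the nearer post. The empty post is the farther one, at (320,165). Top: loose rest at (358,220), empty post at (217,135), ring at (251,213), ball at (235,248). I'll zoom both views.

Run:
```python
import cv2,numpy as np
a=cv2.imread("pics/top0.png");b=cv2.imread("pics/side0.png")
f=lambda i,x,y,w,h,s:cv2.resize(i[y:y+h,x:x+w],None,fx=s,fy=s,interpolation=cv2.INTER_CUBIC)
t1=f(a,180,100,160,100,5);t2=f(a,325,180,75,80,5)
t3=f(b,260,290,75,70,5)
c=np.zeros((600,800,3),np.uint8);c[:300]=cv2.resize(t1,(480,300)).copy() if 0 else 0
c[:300,:480]=cv2.resize(t1,(480,300));c[:300,480:780]=cv2.resize(t2,(300,300)) 
c[300:600,:320]=cv2.resize(t3,(320,300));c[300:600,320:790]=cv2.resize(b[120:285,270:400],(470,300)) if 0 else 0
p=f(b,275,120,130,170,1.76);c[300:600,330:330+p.shape[1]]=p[:300]
cv2.imwrite("pics/z.png",c)
```

```text
Traceback (most recent call last):
ValueError: could not broadcast input array from shape (299,229,3) into shape (300,229,3)
```

Run:
```python
import cv2,numpy as np
a=cv2.imread("pics/top0.png");b=cv2.imread("pics/side0.png")
c=np.zeros((600,800,3),np.uint8)
def put(i,x,y,w,h,s,X,Y): c[Y:Y+h*s,X:X+w*s]=cv2.resize(i[y:y+h,x:x+w],None,fx=s,fy=s,interpolation=cv2.INTER_CUBIC)
put(a,185,105,150,95,3,0,0)       # post top, x3
put(a,330,180,60,75,4,460,0)      # rest top, x4
put(b,262,290,75,70,4,460,310)    # rest side x4
put(b,275,125,125,100,3,0,300)    # posts side x3
cv2.imwrite("pics/z.png",c)
```

```text
(no output)
```

View pics/z.png

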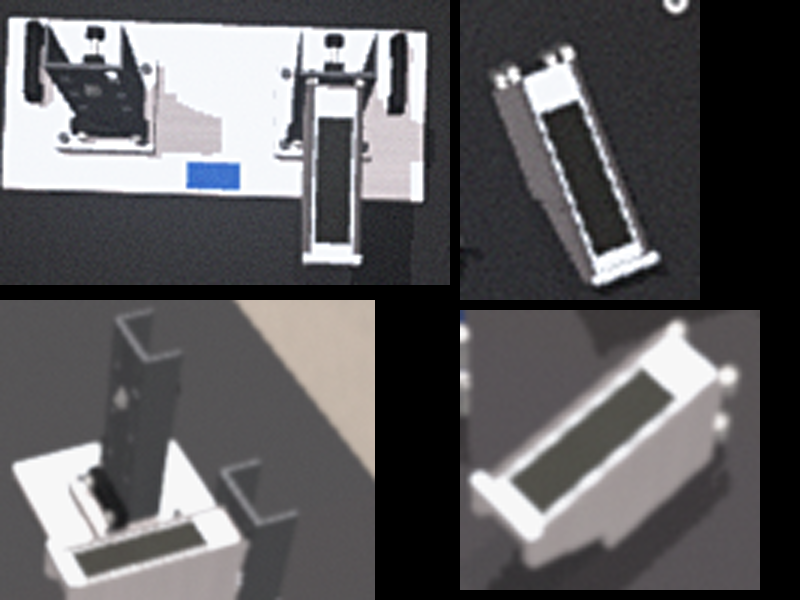

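Claws sit at the upper-left end of the loose rest, near top-view (345,198) and (358,194). The dark insert on its top gives its axis. The empty post's strip top edge runs about (201,127) to (229,128) in top. Next I'll measure.

```bash
cat > h.py <<'E'
import cv2,numpy as np
from cell import manip
np.set_printoptions(precision=2,suppress=True)
def cam(n):
    i=manip.camera_info(n);return [np.array(i[k],float) for k in("camera_matrix","R","t")]
def ray(n,p):
    K,R,t=cam(n);return -R.T@t, R.T@np.linalg.inv(K)@np.array([*p,1.])
def plane(n,p,z):
    C,d=ray(n,p);return C+d*(z-C[2])/d[2]
def tri(ps,pt):
    a,d=ray("side",ps);b,e=ray("top",pt);s=np.linalg.lstsq(np.c_[d,-e],b-a,rcond=None)[0]
    return (a+d*s[0]+b+e*s[1])/2, np.linalg.norm(a+d*s[0]-b-e*s[1])
def proj(n,X):
    K,R,t=cam(n);c=K@(R@np.asarray(X,float)+t);return c[:2]/c[2]
def insert(img,n,roi,z,seed):
    x,y,w,h=roi;g=cv2.cvtColor(img,cv2.COLOR_BGR2GRAY)[y:y+h,x:x+w]
    g=cv2.resize(g,None,fx=4,fy=4,interpolation=cv2.INTER_CUBIC)
    m=(g<105).astype(np.uint8);_,L,S,_=cv2.connectedComponentsWithStats(m)
    l=L[(seed[1]-y)*4,(seed[0]-x)*4];c,_=cv2.findContours((L==l).astype(np.uint8),0,2)
    r=cv2.boxPoints(cv2.minAreaRect(c[0]))/4+np.array([x-.375,y-.375])
    W=np.array([plane(n,p,z) for p in r]);return r,W
E
python3 - <<'E'
from h import *
for n,roi,z,seed in(("top",(330,180,60,75),86,(357,222)),("side",(262,290,75,70),86,(298,323)),("top",(280,125,40,75),201,(296,165)),("side",(285,190,75,50),201,(320,208))):
    r,W=insert(cv2.imread(f"pics/{n}0.png"),n,roi,z,seed)
    e=[np.linalg.norm(W[i]-W[(i+1)%4]) for i in(0,1)];k=0 if e[0]>e[1] else 1
    v=W[k]-W[k+1];v*=np.sign(v[0]);print(n,r.tolist(),"centre",W.mean(0),"sides",e,"yaw",np.degrees(np.arctan2(v[1],v[0])))
# strip top front edge, top view (crop x3 from 185,105), z=229
for p in((50,66),(132,71)):print("strip",plane("top",(185+p[0]/3,105+p[1]/3),229))
for p in((147,358),(182,352),(118,318)):
  print("side strip",plane("side",(275+p[0]/3,125+(p[1]-300)/3),229))
for p in((10,18),(427,33),(425,200),(3,187)):print("plate",plane("top",(185+p[0]/3,105+p[1]/3),15))
for q in((525,75),(578,62),(590,283),(660,258)):print("rest",plane("top",(330+(q[0]-460)/4,180+q[1]/4),86))
E
```

```text
top [[349.4700870513916, 208.22909545898438], [359.12254524230957, 204.4520492553711], [373.0098419189453, 239.94180297851562], [363.35738372802734, 243.7188491821289]] centre [ 471.55 -319.17   86.  ] sides [np.float64(27.208652576402557), np.float64(98.39718551508679)] yaw 22.222153366862443
side [[274.87327575683594, 332.14569091796875], [307.96724700927734, 304.143105506897], [314.66207122802734, 312.05517578125], [281.56809997558594, 340.0577621459961]] centre [ 471.29 -318.27   86.  ] sides [np.float64(96.14566006831694), np.float64(23.13069759797287)] yaw 22.3170465088529
top [[289.397403717041, 185.22794723510742], [290.5090751647949, 143.81819534301758], [301.968936920166, 144.1258430480957], [300.8572654724121, 185.53559494018555]] centre [ 602.63 -138.56  201.  ] sides [np.float64(97.47842871049829), np.float64(26.85692682616383)] yaw -0.15277815191819274
side [[300.05303859710693, 209.47514724731445], [340.0938415527344, 198.26372528076172], [342.1372375488281, 205.56157302856445], [302.096435546875, 216.7729949951172]] centre [ 602.56 -136.7   201.  ] sides [np.float64(97.03031660060006), np.float64(22.375397989534743)] yaw 0.24581822531919104
strip [677.49  78.3  229.  ]
strip [675.64  16.44 229.  ]
side strip [681.18  26.95 229.  ]
side strip [710.84  24.09 229.  ]
side strip [680.02  81.99 229.  ]
plate [775.88 153.44  15.  ]
plate [ 774.51 -235.63   15.  ]
plate [ 616.71 -236.52   15.  ]
plate [617.27 153.29  15.  ]
rest [ 536.27 -279.24   86.  ]
rest [ 545.73 -313.79   86.  ]
rest [ 402.73 -323.27   86.  ]
rest [ 419.94 -368.6    86.  ]
```

Both views agree on the rests to within 2 mm. The strip's y does not: 47 from top, 54 from side. I'll zoom in on it.

Run:
```python
import cv2,numpy as np
a=cv2.imread("pics/top0.png");b=cv2.imread("pics/side0.png")
c=np.zeros((600,800,3),np.uint8)
def put(i,x,y,w,h,s,X,Y):
    z=cv2.resize(i[y:y+h,x:x+w],None,fx=s,fy=s,interpolation=cv2.INTER_CUBIC); c[Y:Y+h*s,X:X+w*s]=255*(z/255.)**.6
put(a,193,105,48,55,8,0,0)
put(b,300,125,42,75,8,400,0)
cv2.imwrite("pics/z2.png",c)
```

```text
(no output)
```

View pics/z2.png

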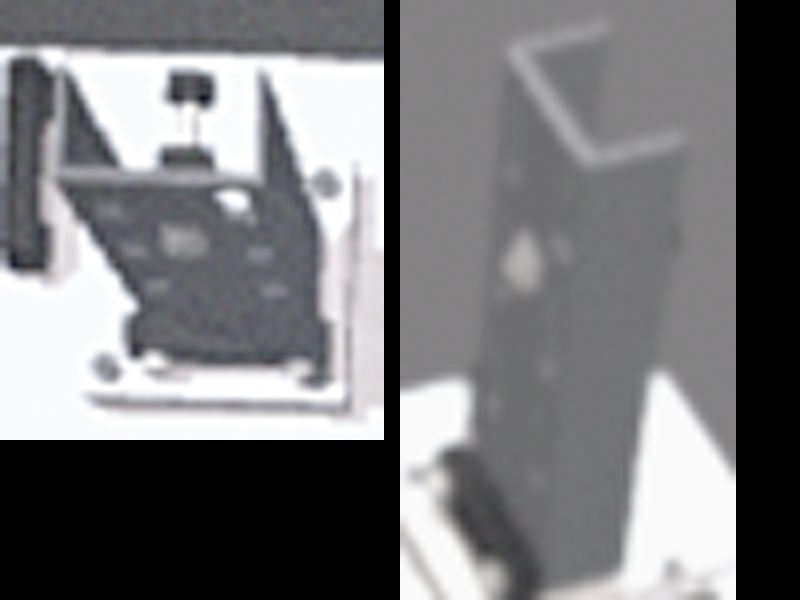

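The strip's front rim is visible in both crops: (58,182)–(263,188) in top and (510,50)–(590,163) in side. The three slot rows and the catch (180,240)/(522,262) also show. Next I'll cast these onto the face.

```bash
cat >> h.py <<'E'
def xplane(n,p,x):
    C,d=ray(n,p);return C+d*(x-C[0])/d[0]
E
python3 - <<'E'
from h import *
T=lambda p:(193+p[0]/8-.44,105+p[1]/8-.44)
S=lambda p:(300+(p[0]-400)/8-.44,125+p[1]/8-.44)
for a,b in(((510,50),(58,182)),((590,163),(263,188)),((522,262),(180,240))):print("tri",tri(S(a),T(b)))
for p in((58,182),(263,188)):print("T",plane("top",T(p),229))
for p in((510,50),(590,163)):print("S",plane("side",S(p),229))
for n,f,ps in(("top",T,((110,210),(235,200),(135,250),(260,253),(155,287),(275,290))),("side",S,((512,172),(562,250),(500,293),(548,368),(492,405),(535,478)))):
  for p in ps:print(n,p,xplane(n,f(p),677))
# first-rest post rim for comparison: first rest rear edge
E
```

```text
tri (array([676.74,  82.11, 230.29]), np.float64(0.8658126011410233))
tri (array([677.18,  24.19, 230.26]), np.float64(1.465856481078496))
tri (array([675.47,  56.25, 165.78]), np.float64(1.1097306466390247))
T [676.64  82.45 229.  ]
T [676.78  24.55 229.  ]
S [677.94  83.55 229.  ]
S [678.68  25.47 229.  ]
top (110, 210) [677.    72.63 196.57]
top (235, 200) [677.    34.24 213.23]
top (135, 250) [677.    72.42 146.49]
top (260, 253) [677.   33.9 147.7]
top (155, 287) [677.    73.23  95.25]
top (275, 290) [677.    34.43  96.3 ]
side (512, 172) [677.    73.   188.94]
side (562, 250) [677.    34.31 188.06]
side (500, 293) [677.    73.91 137.42]
side (548, 368) [677.    35.48 137.51]
side (492, 405) [677.    72.51  88.55]
side (535, 478) [677.    36.61  87.23]
```

Strip centre is at y ≈ 53.6, face at x ≈ 677, post height close to nominal, and slot spacing checks at 38.4 mm. Rest_mid is at about (497,-308) with yaw 22.25°. I'll approach above it, making a −139.35° turn so the last joint stays in range.

```bash
python3 -m inch '[{"dx":0.013,"dy":-0.033,"wz":-5.6},{"dx":0.026,"dy":-0.066,"wz":-11.2},{"dx":0.039,"dy":-0.1,"wz":-16.8},{"dx":0.052,"dy":-0.133,"wz":-22.4},{"dx":0.065,"dy":-0.166,"wz":-28}]' 
python3 -m inch '[{"dx":0.013,"dy":-0.033,"wz":-5.6},{"dx":0.026,"dy":-0.066,"wz":-11.2},{"dx":0.039,"dy":-0.1,"wz":-16.8},{"dx":0.052,"dy":-0.133,"wz":-22.4},{"dx":0.065,"dy":-0.166,"wz":-28}]' 
python3 -m inch '[{"dx":0.013,"dy":-0.033,"wz":-5.6},{"dx":0.026,"dy":-0.066,"wz":-11.2},{"dx":0.039,"dy":-0.1,"wz":-16.8},{"dx":0.052,"dy":-0.133,"wz":-22.4},{"dx":0.065,"dy":-0.166,"wz":-28}]' 
python3 -m inch '[{"dx":0.013,"dy":-0.033,"wz":-5.6},{"dx":0.026,"dy":-0.066,"wz":-11.2},{"dx":0.039,"dy":-0.1,"wz":-16.8},{"dx":0.052,"dy":-0.133,"wz":-22.4},{"dx":0.065,"dy":-0.166,"wz":-28}]' 
python3 -m inch '[{"dx":0.013,"dy":-0.033,"wz":-5.6},{"dx":0.026,"dy":-0.066,"wz":-11.2},{"dx":0.039,"dy":-0.1,"wz":-16.8},{"dx":0.052,"dy":-0.133,"wz":-22.4},{"dx":0.064,"dy":-0.166,"wz":-27.4}]'
```

```text
validation failed for argument at $[0]...
validation failed for argument at $[0]...
validation failed for argument at $[0]...
validation failed for argument at $[0]...
validation failed for argument at $[0]...
```

```bash
python3 -m inch '[{"gripper":1,"dx":0.013,"dy":-0.033,"dz":0,"wx":0,"wy":0,"wz":-5.6},{"gripper":1,"dx":0.026,"dy":-0.066,"dz":0,"wx":0,"wy":0,"wz":-11.2},{"gripper":1,"dx":0.039,"dy":-0.1,"dz":0,"wx":0,"wy":0,"wz":-16.8},{"gripper":1,"dx":0.052,"dy":-0.133,"dz":0,"wx":0,"wy":0,"wz":-22.4},{"gripper":1,"dx":0.065,"dy":-0.166,"dz":0,"wx":0,"wy":0,"wz":-28}]'
```

```text
clock: 0.52
eef_pos: [238.0, 354.4, 205.1]
eef_rot: [-3.141, 0.0, 2.329]
wrist_force: [0.8, 0.4, 0.5]
finger_gap: 94.1
finger_force: 0.0
```

```bash
python3 -m inch '[{"gripper":1,"dx":0.013,"dy":-0.033,"dz":0,"wx":0,"wy":0,"wz":-5.6},{"gripper":1,"dx":0.026,"dy":-0.066,"dz":0,"wx":0,"wy":0,"wz":-11.2},{"gripper":1,"dx":0.039,"dy":-0.1,"dz":0,"wx":0,"wy":0,"wz":-16.8},{"gripper":1,"dx":0.052,"dy":-0.133,"dz":0,"wx":0,"wy":0,"wz":-22.4},{"gripper":1,"dx":0.065,"dy":-0.166,"dz":0,"wx":0,"wy":0,"wz":-28}]'
python3 -m inch '[{"gripper":1,"dx":0.013,"dy":-0.033,"dz":0,"wx":0,"wy":0,"wz":-5.6},{"gripper":1,"dx":0.026,"dy":-0.066,"dz":0,"wx":0,"wy":0,"wz":-11.2},{"gripper":1,"dx":0.039,"dy":-0.1,"dz":0,"wx":0,"wy":0,"wz":-16.8},{"gripper":1,"dx":0.052,"dy":-0.133,"dz":0,"wx":0,"wy":0,"wz":-22.4},{"gripper":1,"dx":0.065,"dy":-0.166,"dz":0,"wx":0,"wy":0,"wz":-28}]'
python3 -m inch '[{"gripper":1,"dx":0.013,"dy":-0.033,"dz":0,"wx":0,"wy":0,"wz":-5.6},{"gripper":1,"dx":0.026,"dy":-0.066,"dz":0,"wx":0,"wy":0,"wz":-11.2},{"gripper":1,"dx":0.039,"dy":-0.1,"dz":0,"wx":0,"wy":0,"wz":-16.8},{"gripper":1,"dx":0.052,"dy":-0.133,"dz":0,"wx":0,"wy":0,"wz":-22.4},{"gripper":1,"dx":0.065,"dy":-0.166,"dz":0,"wx":0,"wy":0,"wz":-28}]'
python3 -m inch '[{"gripper":1,"dx":0.013,"dy":-0.033,"dz":0,"wx":0,"wy":0,"wz":-5.6},{"gripper":1,"dx":0.026,"dy":-0.066,"dz":0,"wx":0,"wy":0,"wz":-11.2},{"gripper":1,"dx":0.039,"dy":-0.1,"dz":0,"wx":0,"wy":0,"wz":-16.8},{"gripper":1,"dx":0.052,"dy":-0.133,"dz":0,"wx":0,"wy":0,"wz":-22.4},{"gripper":1,"dx":0.064,"dy":-0.166,"dz":0,"wx":0,"wy":0,"wz":-27.4}]'
```

```text
clock: 0.93
eef_pos: [302.9, 188.5, 205.4]
eef_rot: [3.141, -0.0, 1.84]
wrist_force: [1.1, 0.1, 0.5]
finger_gap: 94.0
finger_force: 0.0
clock: 1.35
eef_pos: [368.0, 22.2, 205.5]
eef_rot: [3.141, -0.0, 1.351]
wrist_force: [0.0, -0.5, -0.2]
finger_gap: 93.8
finger_force: 0.0
clock: 1.77
eef_pos: [433.0, -143.8, 205.2]
eef_rot: [-3.141, 0.0, 0.862]
wrist_force: [-0.5, 1.0, -0.4]
finger_gap: 93.8
finger_force: 0.0
clock: 2.18
eef_pos: [497.1, -309.6, 204.9]
eef_rot: [-3.141, 0.0, 0.384]
wrist_force: [0.7, 0.4, 0.7]
finger_gap: 94.1
finger_force: 0.0
```

```bash
python3 -m inch '[{"gripper":1,"dx":0,"dy":0.0015,"dz":-0.03,"wx":0,"wy":0,"wz":0.2},{"gripper":1,"dx":0,"dy":0.0015,"dz":-0.065,"wx":0,"wy":0,"wz":0.2},{"gripper":1,"dx":0,"dy":0.0015,"dz":-0.1,"wx":0,"wy":0,"wz":0.2},{"gripper":1,"dx":0,"dy":0.0015,"dz":-0.13,"wx":0,"wy":0,"wz":0.2},{"gripper":1,"dx":0,"dy":0.0015,"dz":-0.15,"wx":0,"wy":0,"wz":0.2}]'
python3 -m inch '[{"gripper":1,"dx":0,"dy":0,"dz":-0.01,"wx":0,"wy":0,"wz":0},{"gripper":1,"dx":0,"dy":0,"dz":-0.02,"wx":0,"wy":0,"wz":0},{"gripper":1,"dx":0,"dy":0,"dz":-0.03,"wx":0,"wy":0,"wz":0},{"gripper":1,"dx":0,"dy":0,"dz":-0.031,"wx":0,"wy":0,"wz":0},{"gripper":1,"dx":0,"dy":0,"dz":-0.031,"wx":0,"wy":0,"wz":0}]'
python3 -m inch '[{"gripper":0.3,"dx":0,"dy":0,"dz":0,"wx":0,"wy":0,"wz":0},{"gripper":0.3,"dx":0,"dy":0,"dz":0,"wx":0,"wy":0,"wz":0},{"gripper":0.3,"dx":0,"dy":0,"dz":0,"wx":0,"wy":0,"wz":0},{"gripper":0.3,"dx":0,"dy":0,"dz":0,"wx":0,"wy":0,"wz":0},{"gripper":0.3,"dx":0,"dy":0,"dz":0,"wx":0,"wy":0,"wz":0}]' 15
python3 -m inch '[{"gripper":0.2,"dx":0,"dy":0,"dz":0,"wx":0,"wy":0,"wz":0},{"gripper":0.2,"dx":0,"dy":0,"dz":0,"wx":0,"wy":0,"wz":0},{"gripper":0.2,"dx":0,"dy":0,"dz":0,"wx":0,"wy":0,"wz":0},{"gripper":0.2,"dx":0,"dy":0,"dz":0,"wx":0,"wy":0,"wz":0},{"gripper":0.2,"dx":0,"dy":0,"dz":0,"wx":0,"wy":0,"wz":0}]' 60
```

```text
clock: 2.6
eef_pos: [495.6, -305.6, 51.9]
eef_rot: [-3.138, 0.002, 0.392]
wrist_force: [0.1, -0.9, -0.6]
finger_gap: 93.9
finger_force: 0.0
clock: 3.02
eef_pos: [497.1, -306.5, 24.7]
eef_rot: [3.141, -0.0, 0.392]
wrist_force: [0.9, -0.1, 0.6]
finger_gap: 94.3
finger_force: 0.0
clock: 3.43
eef_pos: [497.0, -306.5, 24.8]
eef_rot: [3.141, -0.0, 0.392]
wrist_force: [0.5, -0.4, -0.3]
finger_gap: 64.0
finger_force: 0.0
clock: 3.85
eef_pos: [497.0, -306.5, 24.5]
eef_rot: [3.141, -0.0, 0.392]
wrist_force: [0.1, -0.8, -0.3]
finger_gap: 43.7
finger_force: 60.0
```

Gripped: gap 43.7 mm as expected. I'll lift high, carry it over the first rest, and square it.

```bash
python3 -m inch '[{"gripper":0.2,"dx":0,"dy":0,"dz":0.005,"wx":0,"wy":0,"wz":0},{"gripper":0.2,"dx":0,"dy":0,"dz":0.02,"wx":0,"wy":0,"wz":0},{"gripper":0.2,"dx":0,"dy":0,"dz":0.04,"wx":0,"wy":0,"wz":0},{"gripper":0.2,"dx":0,"dy":0,"dz":0.065,"wx":0,"wy":0,"wz":0},{"gripper":0.2,"dx":0,"dy":0,"dz":0.09,"wx":0,"wy":0,"wz":0}]'
python3 -m inch '[{"gripper":0.2,"dx":0,"dy":0,"dz":0.03,"wx":0,"wy":0,"wz":0},{"gripper":0.2,"dx":0,"dy":0,"dz":0.06,"wx":0,"wy":0,"wz":0},{"gripper":0.2,"dx":0,"dy":0,"dz":0.09,"wx":0,"wy":0,"wz":0},{"gripper":0.2,"dx":0,"dy":0,"dz":0.12,"wx":0,"wy":0,"wz":0},{"gripper":0.2,"dx":0,"dy":0,"dz":0.135,"wx":0,"wy":0,"wz":0}]'
python3 -m inch '[{"gripper":0.2,"dx":0.003,"dy":0.015,"dz":0,"wx":0,"wy":0,"wz":-1},{"gripper":0.2,"dx":0.006,"dy":0.04,"dz":0,"wx":0,"wy":0,"wz":-3},{"gripper":0.2,"dx":0.009,"dy":0.065,"dz":0,"wx":0,"wy":0,"wz":-5},{"gripper":0.2,"dx":0.012,"dy":0.09,"dz":0,"wx":0,"wy":0,"wz":-7},{"gripper":0.2,"dx":0.015,"dy":0.115,"dz":0,"wx":0,"wy":0,"wz":-9}]'
python3 -m inch '[{"gripper":0.2,"dx":0.003,"dy":0.027,"dz":0,"wx":0,"wy":0,"wz":-2},{"gripper":0.2,"dx":0.006,"dy":0.054,"dz":0,"wx":0,"wy":0,"wz":-4},{"gripper":0.2,"dx":0.009,"dy":0.081,"dz":0,"wx":0,"wy":0,"wz":-6},{"gripper":0.2,"dx":0.012,"dy":0.108,"dz":0,"wx":0,"wy":0,"wz":-8},{"gripper":0.2,"dx":0.015,"dy":0.135,"dz":0,"wx":0,"wy":0,"wz":-10}]'
python3 -m inch '[{"gripper":0.2,"dx":0.003,"dy":0.03,"dz":0,"wx":0,"wy":0,"wz":-1},{"gripper":0.2,"dx":0.006,"dy":0.06,"dz":0,"wx":0,"wy":0,"wz":-2},{"gripper":0.2,"dx":0.009,"dy":0.085,"dz":0,"wx":0,"wy":0,"wz":-3.4},{"gripper":0.2,"dx":0.012,"dy":0.105,"dz":0,"wx":0,"wy":0,"wz":-3.4},{"gripper":0.2,"dx":0.013,"dy":0.11,"dz":0,"wx":0,"wy":0,"wz":-3.4}]'
```

```text
clock: 4.27
eef_pos: [496.4, -305.9, 115.0]
eef_rot: [-3.14, 0.001, 0.392]
wrist_force: [-0.7, -0.7, -3.6]
finger_gap: 43.6
finger_force: 60.0
clock: 4.68
eef_pos: [497.2, -306.5, 253.4]
eef_rot: [3.139, -0.002, 0.392]
wrist_force: [0.2, 0.5, -2.9]
finger_gap: 43.5
finger_force: 60.0
clock: 5.1
eef_pos: [511.5, -190.1, 249.3]
eef_rot: [-3.141, 0.001, 0.233]
wrist_force: [0.4, -0.1, -3.8]
finger_gap: 43.7
finger_force: 60.0
clock: 5.52
eef_pos: [526.5, -55.0, 249.4]
eef_rot: [-3.141, 0.001, 0.059]
wrist_force: [1.0, -0.3, -3.0]
finger_gap: 43.6
finger_force: 60.0
clock: 5.93
eef_pos: [539.6, 56.3, 249.2]
eef_rot: [-3.141, 0.001, 0.004]
wrist_force: [0.4, -0.5, -3.6]
finger_gap: 43.8
finger_force: 60.0
```

```bash
python3 -m inch '[{"gripper":0.2,"dx":0.01,"dy":-0.0015,"dz":-0.02,"wx":0,"wy":0,"wz":-0.2},{"gripper":0.2,"dx":0.02,"dy":-0.0015,"dz":-0.045,"wx":0,"wy":0,"wz":-0.2},{"gripper":0.2,"dx":0.035,"dy":-0.0015,"dz":-0.07,"wx":0,"wy":0,"wz":-0.2},{"gripper":0.2,"dx":0.045,"dy":-0.0015,"dz":-0.085,"wx":0,"wy":0,"wz":-0.2},{"gripper":0.2,"dx":0.05,"dy":-0.0015,"dz":-0.09,"wx":0,"wy":0,"wz":-0.2}]'
python3 -m inch '[{"gripper":0.2,"dx":0,"dy":0,"dz":0,"wx":0,"wy":0,"wz":0},{"gripper":0.2,"dx":0,"dy":0,"dz":0,"wx":0,"wy":0,"wz":0},{"gripper":0.2,"dx":0,"dy":0,"dz":0,"wx":0,"wy":0,"wz":0},{"gripper":0.2,"dx":0,"dy":0,"dz":0,"wx":0,"wy":0,"wz":0},{"gripper":0.2,"dx":0,"dy":0,"dz":0,"wx":0,"wy":0,"wz":0}]'
python3 - <<'E'
from h import *
a=manip.camera("top");b=manip.camera("side");cv2.imwrite("pics/top1.png",a);cv2.imwrite("pics/side1.png",b)
c=np.zeros((600,800,3),np.uint8)
def put(i,x,y,w,h,s,X,Y):
    z=cv2.resize(i[y:y+h,x:x+w],None,fx=s,fy=s,interpolation=cv2.INTER_CUBIC); c[Y:Y+h*s,X:X+w*s]=255*(z/255.)**.7
put(a,190,110,65,95,6,0,0);put(b,250,110,100,110,4,395,0)
cv2.imwrite("pics/z3.png",c);print(manip.read_state()["eef_pos"],manip.read_state()["eef_rot"])
E
```

```text
clock: 6.35
eef_pos: [589.3, 51.5, 156.3]
eef_rot: [3.141, 0.005, -0.002]
wrist_force: [-0.6, 0.2, -4.1]
finger_gap: 43.7
finger_force: 60.0
clock: 6.77
eef_pos: [589.9, 52.1, 160.6]
eef_rot: [-3.142, -0.002, -0.002]
wrist_force: [-1.1, 0.9, -5.0]
finger_gap: 43.4
finger_force: 60.0
[589.91  52.11 160.13] [-3.14 -0.   -0.  ]
```

View pics/z3.png

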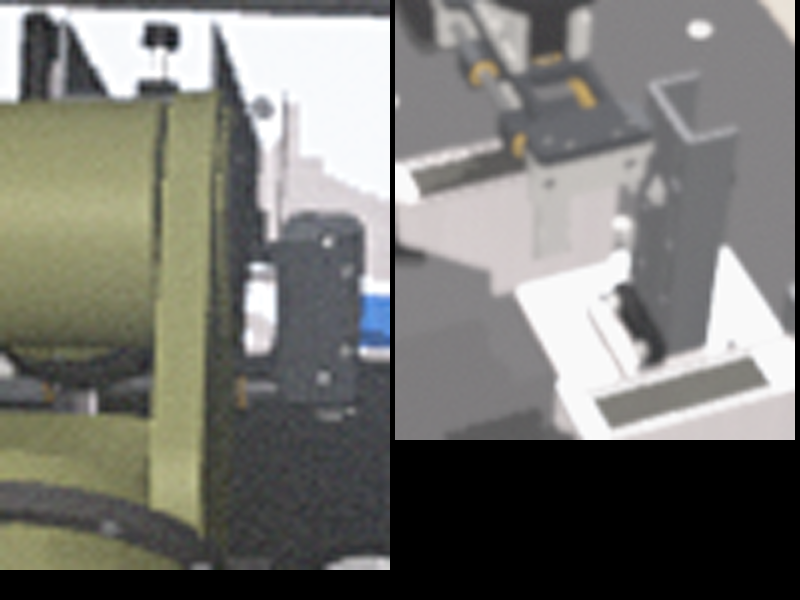

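The top view is blocked by the arm. In the side view the lower −y claw shows at about (622,225) in the crop, just in front of the strip. I'll check it against the predicted position.

Run:
```python
from h import *
f=lambda n,X:print(n,X,((proj(n,X)+.375-[250,110])*4+[395,0]))
m=np.array([589.9,52.1,178.6])
for d in((45,-19,-24),(59,-19,-37),(59,-19,-11),(52,-22,-11),(52,-16,-11),(45,-22,43),(45,-22,-43),(59,-19,13),(59,-19,39)):f("side",m+d)
f("side",[495,41,221.6]);f("side",[677,24,229]);f("side",[677,83,229])
# blob of claw in side1
a=cv2.imread("pics/side1.png")[150:182,300:316].max(2);print(a[::2])
```

```text
side [634.9  33.1 154.6] [611.11 241.81]
side [648.9  33.1 141.6] [630.34 251.77]
side [648.9  33.1 167.6] [632.86 221.15]
side [641.9  30.1 167.6] [624.45 226.81]
side [641.9  36.1 167.6] [620.67 220.71]
side [634.9  30.1 221.6] [618.96 162.37]
side [634.9  30.1 135.6] [611.37 266.96]
side [648.9  33.1 191.6] [635.27 191.95]
side [648.9  33.1 217.6] [637.97 159.24]
side [495, 41, 221.6] [391.59 204.57]
side [677, 24, 229] [688.21 143.34]
side [677, 83, 229] [648.71  85.59]
[[168 172 175 176 175 177 170 149 127 127 153 161 139 100  80  77]
 [176 175 177 176 175 175 173 160 154 168 175 164 128  93  81  80]
 [176 176 177 177 176 176 175 173 171 171 164 142 106  89 104 129]
 [178 179 179 181 179 166 141 134 148 158 139 104  91 110 149 167]
 [189 188 190 190 186 160 123 107 113 119 107  90 101 139 161 165]
 [191 191 191 193 185 154 119 104 101 100  92  87  92 101 127 138]
 [189 190 191 192 182 148 117 107 105  99  90  84  90  85  82  81]
 [190 192 193 193 202 221 226 213 166 122  90  81  77  77  76  76]
 [190 192 192 194 218 242 244 244 221 160 110  84  78  75  77  75]
 [191 193 192 191 183 169 172 190 177 143 102  84  80  77  74  74]
 [192 193 193 190 173 146 144 160 157 129  96  84  80  76  75  76]
 [191 193 194 188 176 181 200 199 161 111  84  82  79  75  75  76]
 [192 196 199 224 247 247 247 247 220 110  81  88  82  76  74  74]
 [240 246 247 247 247 247 247 247 215 104  80  89  84  76  74  75]
 [247 247 247 247 247 247 247 246 178  96  77  79  76  76  75  77]
 [247 247 247 247 247 233 193 149 121  93  77  75  75  74  75  76]]
```

Run:
```python
import cv2
a=cv2.imread("pics/side1.png")[140:190,285:325]
cv2.imwrite("pics/z4.png",cv2.resize(a,None,fx=12,fy=12,interpolation=cv2.INTER_CUBIC))
```

```text
(no output)
```

View pics/z4.png

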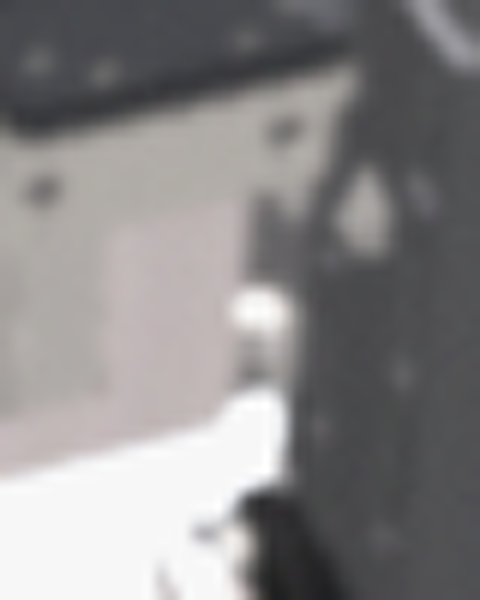

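The claw's top face sits at about (306,165.5) px against a predicted (306.9,165.9), so the rest is centred on the TCP. I'll shift y +1.5 mm and feel forward.

```bash
python3 -m inch '[{"gripper":0.2,"dx":0.003,"dy":0.0015,"dz":-0.001,"wx":0,"wy":0,"wz":0.1},{"gripper":0.2,"dx":0.01,"dy":0.0015,"dz":-0.001,"wx":0,"wy":0,"wz":0.1},{"gripper":0.2,"dx":0.017,"dy":0.0015,"dz":-0.001,"wx":0,"wy":0,"wz":0.1},{"gripper":0.2,"dx":0.022,"dy":0.0015,"dz":-0.001,"wx":0,"wy":0,"wz":0.1},{"gripper":0.2,"dx":0.024,"dy":0.0015,"dz":-0.001,"wx":0,"wy":0,"wz":0.1}]'
python3 -m inch '[{"gripper":0.2,"dx":0,"dy":0,"dz":0,"wx":0,"wy":0,"wz":0},{"gripper":0.2,"dx":0,"dy":0,"dz":0,"wx":0,"wy":0,"wz":0},{"gripper":0.2,"dx":0.0005,"dy":0,"dz":0,"wx":0,"wy":0,"wz":0},{"gripper":0.2,"dx":0.001,"dy":0,"dz":0,"wx":0,"wy":0,"wz":0},{"gripper":0.2,"dx":0.0015,"dy":0,"dz":0,"wx":0,"wy":0,"wz":0}]'
```

```text
clock: 7.28
eef_pos: [614.7, 53.6, 158.2]
eef_rot: [-3.142, 0.0, -0.0]
wrist_force: [-0.5, 0.7, -4.4]
finger_gap: 43.7
finger_force: 60.0
clock: 7.7
eef_pos: [615.4, 53.6, 158.6]
eef_rot: [-3.142, -0.0, -0.0]
wrist_force: [-0.1, 0.0, -3.2]
finger_gap: 43.8
finger_force: 60.0
```

```bash
python3 -m inch '[{"gripper":0.2,"dx":0.0003,"dy":0,"dz":0,"wx":0,"wy":0,"wz":0},{"gripper":0.2,"dx":0.0006,"dy":0,"dz":0,"wx":0,"wy":0,"wz":0},{"gripper":0.2,"dx":0.001,"dy":0,"dz":0,"wx":0,"wy":0,"wz":0},{"gripper":0.2,"dx":0.0015,"dy":0,"dz":0,"wx":0,"wy":0,"wz":0},{"gripper":0.2,"dx":0.002,"dy":0,"dz":0,"wx":0,"wy":0,"wz":0}]'
```

```text
clock: 8.12
eef_pos: [617.4, 53.6, 158.4]
eef_rot: [3.142, 0.0, -0.0]
wrist_force: [0.3, -0.1, -3.2]
finger_gap: 43.8
finger_force: 60.0
```

```bash
python3 -m inch '[{"gripper":0.2,"dx":0.0005,"dy":0,"dz":0,"wx":0,"wy":0,"wz":0},{"gripper":0.2,"dx":0.001,"dy":0,"dz":0,"wx":0,"wy":0,"wz":0},{"gripper":0.2,"dx":0.0015,"dy":0,"dz":0,"wx":0,"wy":0,"wz":0},{"gripper":0.2,"dx":0.002,"dy":0,"dz":0,"wx":0,"wy":0,"wz":0},{"gripper":0.2,"dx":0.0025,"dy":0,"dz":0,"wx":0,"wy":0,"wz":0}]'
```

```text
clock: 8.53
eef_pos: [619.9, 53.6, 158.4]
eef_rot: [-3.142, 0.0, -0.0]
wrist_force: [-0.1, 0.1, -3.9]
finger_gap: 44.3
finger_force: 60.0
```

```bash
python3 -m inch '[{"gripper":0.2,"dx":0.0003,"dy":0,"dz":0,"wx":0,"wy":0,"wz":0},{"gripper":0.2,"dx":0.0006,"dy":0,"dz":0,"wx":0,"wy":0,"wz":0},{"gripper":0.2,"dx":0.0009,"dy":0,"dz":0,"wx":0,"wy":0,"wz":0},{"gripper":0.2,"dx":0.0012,"dy":0,"dz":0,"wx":0,"wy":0,"wz":0},{"gripper":0.2,"dx":0.0015,"dy":0,"dz":0,"wx":0,"wy":0,"wz":0}]'
```

```text
clock: 8.95
eef_pos: [621.4, 53.6, 158.5]
eef_rot: [-3.142, -0.0, -0.0]
wrist_force: [0.6, 0.4, -3.7]
finger_gap: 43.9
finger_force: 60.0
```

No contact 3 mm past where a miss would have touched, so the claws are probably entering. I'll continue gently.

```bash
python3 -m inch '[{"gripper":0.2,"dx":0.0005,"dy":0,"dz":0,"wx":0,"wy":0,"wz":0},{"gripper":0.2,"dx":0.001,"dy":0,"dz":0,"wx":0,"wy":0,"wz":0},{"gripper":0.2,"dx":0.0015,"dy":0,"dz":0,"wx":0,"wy":0,"wz":0},{"gripper":0.2,"dx":0.002,"dy":0,"dz":0,"wx":0,"wy":0,"wz":0},{"gripper":0.2,"dx":0.0025,"dy":0,"dz":0,"wx":0,"wy":0,"wz":0}]'
```

```text
clock: 9.37
eef_pos: [624.0, 53.6, 158.4]
eef_rot: [3.142, 0.0, -0.0]
wrist_force: [-0.0, -0.3, -4.0]
finger_gap: 43.9
finger_force: 60.0
```

```bash
python3 -m inch '[{"gripper":0.2,"dx":0.0005,"dy":0,"dz":0,"wx":0,"wy":0,"wz":0},{"gripper":0.2,"dx":0.001,"dy":0,"dz":0,"wx":0,"wy":0,"wz":0},{"gripper":0.2,"dx":0.0015,"dy":0,"dz":0,"wx":0,"wy":0,"wz":0},{"gripper":0.2,"dx":0.002,"dy":0,"dz":0,"wx":0,"wy":0,"wz":0},{"gripper":0.2,"dx":0.0025,"dy":0,"dz":0,"wx":0,"wy":0,"wz":0}]'
```

```text
clock: 9.78
eef_pos: [626.4, 53.6, 158.4]
eef_rot: [3.142, 0.0, -0.0]
wrist_force: [-0.1, 0.1, -3.8]
finger_gap: 44.0
finger_force: 60.0
```

```bash
python3 -m inch '[{"gripper":0.2,"dx":0.0005,"dy":0,"dz":0,"wx":0,"wy":0,"wz":0},{"gripper":0.2,"dx":0.001,"dy":0,"dz":0,"wx":0,"wy":0,"wz":0},{"gripper":0.2,"dx":0.0015,"dy":0,"dz":0,"wx":0,"wy":0,"wz":0},{"gripper":0.2,"dx":0.002,"dy":0,"dz":0,"wx":0,"wy":0,"wz":0},{"gripper":0.2,"dx":0.0025,"dy":0,"dz":0,"wx":0,"wy":0,"wz":0}]'
```

```text
clock: 10.2
eef_pos: [629.0, 53.6, 158.4]
eef_rot: [3.142, -0.0, -0.0]
wrist_force: [1.0, 0.1, -4.5]
finger_gap: 44.0
finger_force: 60.0
```

```bash
python3 -m inch '[{"gripper":0.2,"dx":0.0003,"dy":0,"dz":0,"wx":0,"wy":0,"wz":0},{"gripper":0.2,"dx":0.0006,"dy":0,"dz":0,"wx":0,"wy":0,"wz":0},{"gripper":0.2,"dx":0.0009,"dy":0,"dz":0,"wx":0,"wy":0,"wz":0},{"gripper":0.2,"dx":0.0012,"dy":0,"dz":0,"wx":0,"wy":0,"wz":0},{"gripper":0.2,"dx":0.0015,"dy":0,"dz":0,"wx":0,"wy":0,"wz":0}]'
```

```text
clock: 10.62
eef_pos: [630.4, 53.6, 158.5]
eef_rot: [-3.142, -0.0, -0.0]
wrist_force: [-1.4, -0.9, -3.8]
finger_gap: 43.8
finger_force: 60.0
```

```bash
python3 -m inch '[{"gripper":0.2,"dx":0.0002,"dy":0,"dz":0,"wx":0,"wy":0,"wz":0},{"gripper":0.2,"dx":0.0004,"dy":0,"dz":0,"wx":0,"wy":0,"wz":0},{"gripper":0.2,"dx":0.0006,"dy":0,"dz":0,"wx":0,"wy":0,"wz":0},{"gripper":0.2,"dx":0.0008,"dy":0,"dz":0,"wx":0,"wy":0,"wz":0},{"gripper":0.2,"dx":0.001,"dy":0,"dz":0,"wx":0,"wy":0,"wz":0}]'
```

```text
clock: 11.03
eef_pos: [631.4, 53.6, 158.4]
eef_rot: [-3.142, 0.0, -0.0]
wrist_force: [-3.3, 0.9, -2.1]
finger_gap: 43.7
finger_force: 60.0
```

```bash
python3 -m inch '[{"gripper":0.2,"dx":0.0001,"dy":0,"dz":0,"wx":0,"wy":0,"wz":0},{"gripper":0.2,"dx":0.0002,"dy":0,"dz":0,"wx":0,"wy":0,"wz":0},{"gripper":0.2,"dx":0.0003,"dy":0,"dz":0,"wx":0,"wy":0,"wz":0},{"gripper":0.2,"dx":0.0004,"dy":0,"dz":0,"wx":0,"wy":0,"wz":0},{"gripper":0.2,"dx":0.0004,"dy":0,"dz":0,"wx":0,"wy":0,"wz":0}]'
python3 -c "
from cell import manip
s=manip.read_state();print(s['eef_pos'],s['wrist_force'],s['moment'])"
```

```text
clock: 11.45
eef_pos: [631.5, 53.6, 158.5]
eef_rot: [3.142, 0.001, -0.0]
wrist_force: [-4.8, 0.2, -1.2]
finger_gap: 43.5
finger_force: 60.0
[631.48965066  53.64093106 158.51291117] [-4.75727293  0.17403445 -1.20838871] [-0.0154857   0.96661068 -0.17673885]
```

Light contact at x = 631.5 is the rear face meeting the post, so the claws are through. I'll back off about 0.8 mm to centre the neck in the plate, then lower.

```bash
python3 -m inch '[{"gripper":0.2,"dx":-0.0004,"dy":0,"dz":0,"wx":0,"wy":0,"wz":0},{"gripper":0.2,"dx":-0.0009,"dy":0,"dz":0,"wx":0,"wy":0,"wz":0},{"gripper":0.2,"dx":-0.0009,"dy":0,"dz":-0.0005,"wx":0,"wy":0,"wz":0},{"gripper":0.2,"dx":-0.0009,"dy":0,"dz":-0.001,"wx":0,"wy":0,"wz":0},{"gripper":0.2,"dx":-0.0009,"dy":0,"dz":-0.0015,"wx":0,"wy":0,"wz":0}]'
```

```text
clock: 11.87
eef_pos: [631.0, 53.6, 156.9]
eef_rot: [-3.142, -0.0, -0.0]
wrist_force: [0.4, -0.1, -3.7]
finger_gap: 43.8
finger_force: 60.0
```

```bash
python3 -m inch '[{"gripper":0.2,"dx":0,"dy":0,"dz":-0.0005,"wx":0,"wy":0,"wz":0},{"gripper":0.2,"dx":0,"dy":0,"dz":-0.001,"wx":0,"wy":0,"wz":0},{"gripper":0.2,"dx":0,"dy":0,"dz":-0.0015,"wx":0,"wy":0,"wz":0},{"gripper":0.2,"dx":0,"dy":0,"dz":-0.002,"wx":0,"wy":0,"wz":0},{"gripper":0.2,"dx":0,"dy":0,"dz":-0.0025,"wx":0,"wy":0,"wz":0}]'
```

```text
clock: 12.28
eef_pos: [630.9, 53.6, 154.4]
eef_rot: [-3.142, 0.0, -0.0]
wrist_force: [0.2, 0.1, -4.5]
finger_gap: 43.4
finger_force: 60.0
```

```bash
python3 -m inch '[{"gripper":0.2,"dx":0,"dy":0,"dz":-0.0005,"wx":0,"wy":0,"wz":0},{"gripper":0.2,"dx":0,"dy":0,"dz":-0.001,"wx":0,"wy":0,"wz":0},{"gripper":0.2,"dx":0,"dy":0,"dz":-0.0015,"wx":0,"wy":0,"wz":0},{"gripper":0.2,"dx":0,"dy":0,"dz":-0.002,"wx":0,"wy":0,"wz":0},{"gripper":0.2,"dx":0,"dy":0,"dz":-0.0025,"wx":0,"wy":0,"wz":0}]'
```

```text
clock: 12.7
eef_pos: [630.9, 53.6, 152.2]
eef_rot: [-3.142, -0.0, -0.0]
wrist_force: [-3.9, -0.4, 1.2]
finger_gap: 43.6
finger_force: 60.0
```

Contact with +z and −x force at z ≈ 170.7 looks like the catch bevel. Tooth bevels would push the rest +x instead. I'll continue in small steps.

```bash
python3 -m inch '[{"gripper":0.2,"dx":0,"dy":0,"dz":-0.0002,"wx":0,"wy":0,"wz":0},{"gripper":0.2,"dx":0,"dy":0,"dz":-0.0004,"wx":0,"wy":0,"wz":0},{"gripper":0.2,"dx":0,"dy":0,"dz":-0.0006,"wx":0,"wy":0,"wz":0},{"gripper":0.2,"dx":0,"dy":0,"dz":-0.0008,"wx":0,"wy":0,"wz":0},{"gripper":0.2,"dx":0,"dy":0,"dz":-0.001,"wx":0,"wy":0,"wz":0}]'
```

```text
clock: 13.12
eef_pos: [630.9, 53.6, 151.1]
eef_rot: [-3.142, -0.0, -0.0]
wrist_force: [-3.8, 0.6, 1.6]
finger_gap: 43.9
finger_force: 60.0
```

```bash
python3 -m inch '[{"gripper":0.2,"dx":0,"dy":0,"dz":-0.0002,"wx":0,"wy":0,"wz":0},{"gripper":0.2,"dx":0,"dy":0,"dz":-0.0004,"wx":0,"wy":0,"wz":0},{"gripper":0.2,"dx":0,"dy":0,"dz":-0.0006,"wx":0,"wy":0,"wz":0},{"gripper":0.2,"dx":0,"dy":0,"dz":-0.0008,"wx":0,"wy":0,"wz":0},{"gripper":0.2,"dx":0,"dy":0,"dz":-0.001,"wx":0,"wy":0,"wz":0}]'
```

```text
clock: 13.53
eef_pos: [630.9, 53.6, 149.9]
eef_rot: [3.142, -0.0, -0.0]
wrist_force: [-3.3, 0.2, 2.0]
finger_gap: 43.7
finger_force: 60.0
```

Force is steady and moving freely: it is the catch spring. I'll keep lowering.

```bash
python3 -m inch '[{"gripper":0.2,"dx":0,"dy":0,"dz":-0.0004,"wx":0,"wy":0,"wz":0},{"gripper":0.2,"dx":0,"dy":0,"dz":-0.0008,"wx":0,"wy":0,"wz":0},{"gripper":0.2,"dx":0,"dy":0,"dz":-0.0012,"wx":0,"wy":0,"wz":0},{"gripper":0.2,"dx":0,"dy":0,"dz":-0.0016,"wx":0,"wy":0,"wz":0},{"gripper":0.2,"dx":0,"dy":0,"dz":-0.002,"wx":0,"wy":0,"wz":0}]'
```

```text
clock: 13.95
eef_pos: [630.9, 53.6, 148.0]
eef_rot: [-3.142, -0.0, -0.0]
wrist_force: [-5.5, 0.3, 3.6]
finger_gap: 43.8
finger_force: 60.0
```

```bash
python3 -m inch '[{"gripper":0.2,"dx":0,"dy":0,"dz":-0.0004,"wx":0,"wy":0,"wz":0},{"gripper":0.2,"dx":0,"dy":0,"dz":-0.0008,"wx":0,"wy":0,"wz":0},{"gripper":0.2,"dx":0,"dy":0,"dz":-0.0012,"wx":0,"wy":0,"wz":0},{"gripper":0.2,"dx":0,"dy":0,"dz":-0.0016,"wx":0,"wy":0,"wz":0},{"gripper":0.2,"dx":0,"dy":0,"dz":-0.002,"wx":0,"wy":0,"wz":0}]'
```

```text
clock: 14.37
eef_pos: [630.9, 53.6, 146.0]
eef_rot: [-3.142, -0.0, -0.0]
wrist_force: [-4.6, 0.7, 3.9]
finger_gap: 43.6
finger_force: 60.0
```

```bash
python3 -m inch '[{"gripper":0.2,"dx":0,"dy":0,"dz":-0.0003,"wx":0,"wy":0,"wz":0},{"gripper":0.2,"dx":0,"dy":0,"dz":-0.0006,"wx":0,"wy":0,"wz":0},{"gripper":0.2,"dx":0,"dy":0,"dz":-0.0009,"wx":0,"wy":0,"wz":0},{"gripper":0.2,"dx":0,"dy":0,"dz":-0.0012,"wx":0,"wy":0,"wz":0},{"gripper":0.2,"dx":0,"dy":0,"dz":-0.0015,"wx":0,"wy":0,"wz":0}]'
```

```text
clock: 14.78
eef_pos: [630.9, 53.6, 144.5]
eef_rot: [-3.142, -0.0, -0.0]
wrist_force: [-5.7, -0.2, 5.0]
finger_gap: 43.6
finger_force: 60.0
```

```bash
python3 -m inch '[{"gripper":0.2,"dx":0,"dy":0,"dz":-0.0003,"wx":0,"wy":0,"wz":0},{"gripper":0.2,"dx":0,"dy":0,"dz":-0.0006,"wx":0,"wy":0,"wz":0},{"gripper":0.2,"dx":0,"dy":0,"dz":-0.0009,"wx":0,"wy":0,"wz":0},{"gripper":0.2,"dx":0,"dy":0,"dz":-0.0012,"wx":0,"wy":0,"wz":0},{"gripper":0.2,"dx":0,"dy":0,"dz":-0.0015,"wx":0,"wy":0,"wz":0}]'
```

```text
clock: 15.2
eef_pos: [630.9, 53.6, 143.1]
eef_rot: [-3.142, -0.0, -0.0]
wrist_force: [-6.2, -0.3, 3.9]
finger_gap: 44.0
finger_force: 60.0
```

```bash
python3 -m inch '[{"gripper":0.2,"dx":0,"dy":0,"dz":-0.0002,"wx":0,"wy":0,"wz":0},{"gripper":0.2,"dx":0,"dy":0,"dz":-0.0004,"wx":0,"wy":0,"wz":0},{"gripper":0.2,"dx":0,"dy":0,"dz":-0.0006,"wx":0,"wy":0,"wz":0},{"gripper":0.2,"dx":0,"dy":0,"dz":-0.0008,"wx":0,"wy":0,"wz":0},{"gripper":0.2,"dx":0,"dy":0,"dz":-0.001,"wx":0,"wy":0,"wz":0}]'
```

```text
clock: 15.62
eef_pos: [630.8, 53.6, 141.9]
eef_rot: [-3.142, 0.0, -0.0]
wrist_force: [-5.6, 0.4, -5.1]
finger_gap: 43.5
finger_force: 60.0
```

```bash
python3 -m inch '[{"gripper":0.2,"dx":0,"dy":0,"dz":-0.0002,"wx":0,"wy":0,"wz":0},{"gripper":0.2,"dx":0,"dy":0,"dz":-0.0004,"wx":0,"wy":0,"wz":0},{"gripper":0.2,"dx":0,"dy":0,"dz":-0.0006,"wx":0,"wy":0,"wz":0},{"gripper":0.2,"dx":0,"dy":0,"dz":-0.0008,"wx":0,"wy":0,"wz":0},{"gripper":0.2,"dx":0,"dy":0,"dz":-0.001,"wx":0,"wy":0,"wz":0}]'
```

```text
clock: 16.03
eef_pos: [630.6, 53.6, 139.8]
eef_rot: [3.142, 0.001, -0.0]
wrist_force: [0.6, 1.0, -5.5]
finger_gap: 43.7
finger_force: 60.0
```

The catch force vanished at z ≈ 139.8, so it has probably snapped over. I'll lower until the necks seat.

```bash
python3 -m inch '[{"gripper":0.2,"dx":0,"dy":0,"dz":-0.0001,"wx":0,"wy":0,"wz":0},{"gripper":0.2,"dx":0,"dy":0,"dz":-0.0002,"wx":0,"wy":0,"wz":0},{"gripper":0.2,"dx":0,"dy":0,"dz":-0.0003,"wx":0,"wy":0,"wz":0},{"gripper":0.2,"dx":0,"dy":0,"dz":-0.0004,"wx":0,"wy":0,"wz":0},{"gripper":0.2,"dx":0,"dy":0,"dz":-0.0005,"wx":0,"wy":0,"wz":0}]'
```

```text
clock: 16.45
eef_pos: [630.6, 53.6, 139.9]
eef_rot: [3.142, 0.001, -0.0]
wrist_force: [-1.3, -0.5, -10.9]
finger_gap: 43.2
finger_force: 60.0
```

```bash
python3 -m inch '[{"gripper":0.2,"dx":0,"dy":0,"dz":-0.0001,"wx":0,"wy":0,"wz":0},{"gripper":0.2,"dx":0,"dy":0,"dz":-0.0002,"wx":0,"wy":0,"wz":0},{"gripper":0.2,"dx":0,"dy":0,"dz":-0.0003,"wx":0,"wy":0,"wz":0},{"gripper":0.2,"dx":0,"dy":0,"dz":-0.0004,"wx":0,"wy":0,"wz":0},{"gripper":0.2,"dx":0,"dy":0,"dz":-0.0005,"wx":0,"wy":0,"wz":0}]'
```

```text
clock: 16.87
eef_pos: [630.8, 53.6, 139.9]
eef_rot: [3.142, 0.0, -0.0]
wrist_force: [-2.4, -1.2, -9.7]
finger_gap: 43.9
finger_force: 60.0
```

```bash
python3 -m inch '[{"gripper":0.2,"dx":0,"dy":0,"dz":0,"wx":0,"wy":0,"wz":0},{"gripper":0.2,"dx":0,"dy":0,"dz":0,"wx":0,"wy":0,"wz":0},{"gripper":0.2,"dx":0,"dy":0,"dz":0,"wx":0,"wy":0,"wz":0},{"gripper":0.2,"dx":0,"dy":0,"dz":0,"wx":0,"wy":0,"wz":0},{"gripper":0.2,"dx":0,"dy":0,"dz":0,"wx":0,"wy":0,"wz":0}]'
python3 - <<'E'
from h import *
s=manip.read_state();print(s["eef_pos"],s["wrist_force"],s["moment"])
b=manip.camera("side");cv2.imwrite("pics/side2.png",b)
cv2.imwrite("pics/z5.png",cv2.resize(b[130:230,255:365],None,fx=6,fy=6,interpolation=cv2.INTER_CUBIC))
for d in((45,-22,43),(45,-22,-43),(59,-19,39)):print(((proj("side",np.array([631,53.6,158.3])+d)+.375-[255,130])*6))
E
```

```text
clock: 17.28
eef_pos: [630.8, 53.6, 139.9]
eef_rot: [3.142, 0.0, -0.0]
wrist_force: [-3.1, -0.7, -10.5]
finger_gap: 43.6
finger_force: 60.0
[630.83  53.59 139.9 ] [ -3.09  -0.69 -10.52] [-0.09  0.97 -0.05]
[394.16 137.09]
[378.23 289.82]
[421.39 132.4 ]
```

View pics/z5.png

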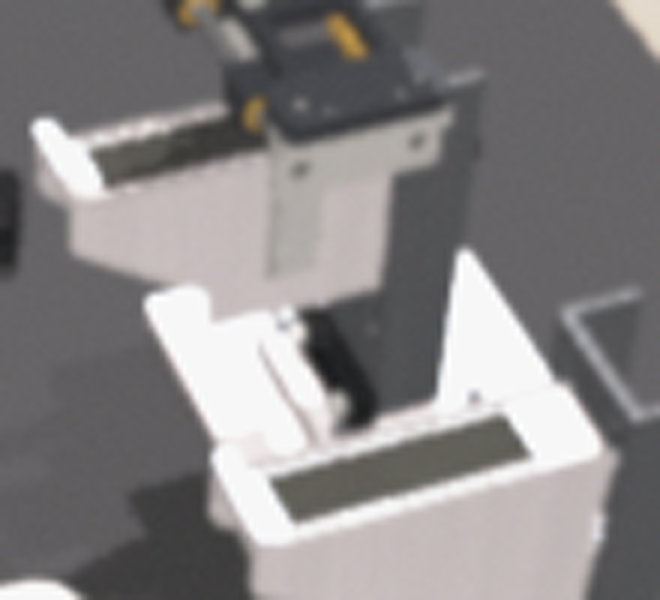

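The rest hangs flush on the empty post: rear edge at about (385,290), where predicted. The post pulls it down slightly, which fits the catch lying over the bar. I'll check for the firm seat with a little more down.

```bash
python3 -m inch '[{"gripper":0.2,"dx":0,"dy":0,"dz":-0.0002,"wx":0,"wy":0,"wz":0},{"gripper":0.2,"dx":0,"dy":0,"dz":-0.0004,"wx":0,"wy":0,"wz":0},{"gripper":0.2,"dx":0,"dy":0,"dz":-0.0006,"wx":0,"wy":0,"wz":0},{"gripper":0.2,"dx":0,"dy":0,"dz":-0.0008,"wx":0,"wy":0,"wz":0},{"gripper":0.2,"dx":0,"dy":0,"dz":-0.0008,"wx":0,"wy":0,"wz":0}]'
```

```text
clock: 17.75
eef_pos: [631.3, 53.6, 139.7]
eef_rot: [-3.142, -0.001, -0.0]
wrist_force: [-1.8, 0.3, -4.8]
finger_gap: 43.7
finger_force: 60.0
```

```bash
python3 -m inch '[{"gripper":0.2,"dx":0,"dy":0,"dz":-0.0002,"wx":0,"wy":0,"wz":0},{"gripper":0.2,"dx":0,"dy":0,"dz":-0.0004,"wx":0,"wy":0,"wz":0},{"gripper":0.2,"dx":0,"dy":0,"dz":-0.0006,"wx":0,"wy":0,"wz":0},{"gripper":0.2,"dx":0,"dy":0,"dz":-0.0008,"wx":0,"wy":0,"wz":0},{"gripper":0.2,"dx":0,"dy":0,"dz":-0.0008,"wx":0,"wy":0,"wz":0}]'
```

```text
clock: 18.17
eef_pos: [631.1, 53.6, 138.5]
eef_rot: [-3.142, -0.001, -0.0]
wrist_force: [-1.1, -0.3, -3.6]
finger_gap: 44.0
finger_force: 60.0
```

```bash
python3 -m inch '[{"gripper":0.2,"dx":0,"dy":0,"dz":-0.0002,"wx":0,"wy":0,"wz":0},{"gripper":0.2,"dx":0,"dy":0,"dz":-0.0004,"wx":0,"wy":0,"wz":0},{"gripper":0.2,"dx":0,"dy":0,"dz":-0.0006,"wx":0,"wy":0,"wz":0},{"gripper":0.2,"dx":0,"dy":0,"dz":-0.0006,"wx":0,"wy":0,"wz":0},{"gripper":0.2,"dx":0,"dy":0,"dz":-0.0006,"wx":0,"wy":0,"wz":0}]'
```

```text
clock: 18.58
eef_pos: [631.1, 53.6, 138.2]
eef_rot: [-3.142, -0.001, -0.0]
wrist_force: [-1.2, -0.1, 0.7]
finger_gap: 43.6
finger_force: 60.0
```

```bash
python3 -m inch '[{"gripper":0.2,"dx":0,"dy":0,"dz":-0.0002,"wx":0,"wy":0,"wz":0},{"gripper":0.2,"dx":0,"dy":0,"dz":-0.0004,"wx":0,"wy":0,"wz":0},{"gripper":0.2,"dx":0,"dy":0,"dz":-0.0004,"wx":0,"wy":0,"wz":0},{"gripper":0.2,"dx":0,"dy":0,"dz":-0.0004,"wx":0,"wy":0,"wz":0},{"gripper":0.2,"dx":0,"dy":0,"dz":-0.0004,"wx":0,"wy":0,"wz":0}]'
```

```text
clock: 19.0
eef_pos: [631.2, 53.6, 138.0]
eef_rot: [-3.142, -0.001, -0.0]
wrist_force: [-1.9, -1.1, 5.1]
finger_gap: 43.9
finger_force: 60.0
```

```bash
python3 -m inch '[{"gripper":0.2,"dx":0,"dy":0,"dz":-0.0002,"wx":0,"wy":0,"wz":0},{"gripper":0.2,"dx":0,"dy":0,"dz":-0.0004,"wx":0,"wy":0,"wz":0},{"gripper":0.2,"dx":0,"dy":0,"dz":-0.0006,"wx":0,"wy":0,"wz":0},{"gripper":0.2,"dx":0,"dy":0,"dz":-0.0006,"wx":0,"wy":0,"wz":0},{"gripper":0.2,"dx":0,"dy":0,"dz":-0.0006,"wx":0,"wy":0,"wz":0}]'
```

```text
clock: 19.42
eef_pos: [631.3, 53.6, 138.0]
eef_rot: [-3.142, -0.002, -0.0]
wrist_force: [-5.1, -1.2, 8.6]
finger_gap: 44.1
finger_force: 60.0
```

It is firmly seated at 138.0 with about 12 N down. I'll relieve it and tug up gently to prove the catch holds.

```bash
python3 -m inch '[{"gripper":0.2,"dx":0,"dy":0,"dz":0.0005,"wx":0,"wy":0,"wz":0},{"gripper":0.2,"dx":0,"dy":0,"dz":0.001,"wx":0,"wy":0,"wz":0},{"gripper":0.2,"dx":0,"dy":0,"dz":0.0014,"wx":0,"wy":0,"wz":0},{"gripper":0.2,"dx":0,"dy":0,"dz":0.0018,"wx":0,"wy":0,"wz":0},{"gripper":0.2,"dx":0,"dy":0,"dz":0.002,"wx":0,"wy":0,"wz":0}]'
```

```text
clock: 19.83
eef_pos: [630.7, 53.6, 138.3]
eef_rot: [3.142, 0.001, -0.0]
wrist_force: [-0.0, 0.1, -3.4]
finger_gap: 44.2
finger_force: 60.0
```

```bash
python3 -m inch '[{"gripper":0.2,"dx":0,"dy":0,"dz":0.0002,"wx":0,"wy":0,"wz":0},{"gripper":0.2,"dx":0,"dy":0,"dz":0.0004,"wx":0,"wy":0,"wz":0},{"gripper":0.2,"dx":0,"dy":0,"dz":0.0006,"wx":0,"wy":0,"wz":0},{"gripper":0.2,"dx":0,"dy":0,"dz":0.0008,"wx":0,"wy":0,"wz":0},{"gripper":0.2,"dx":0,"dy":0,"dz":0.001,"wx":0,"wy":0,"wz":0}]'
```

```text
clock: 20.25
eef_pos: [630.8, 53.6, 139.6]
eef_rot: [3.142, 0.0, -0.0]
wrist_force: [-0.4, 0.2, -3.7]
finger_gap: 43.6
finger_force: 60.0
```

```bash
python3 -m inch '[{"gripper":0.2,"dx":0,"dy":0,"dz":0.0002,"wx":0,"wy":0,"wz":0},{"gripper":0.2,"dx":0,"dy":0,"dz":0.0004,"wx":0,"wy":0,"wz":0},{"gripper":0.2,"dx":0,"dy":0,"dz":0.0006,"wx":0,"wy":0,"wz":0},{"gripper":0.2,"dx":0,"dy":0,"dz":0.0008,"wx":0,"wy":0,"wz":0},{"gripper":0.2,"dx":0,"dy":0,"dz":0.0008,"wx":0,"wy":0,"wz":0}]'
```

```text
clock: 20.67
eef_pos: [630.7, 53.6, 139.9]
eef_rot: [3.142, 0.001, -0.0]
wrist_force: [2.3, 0.1, -10.9]
finger_gap: 43.5
finger_force: 60.0
```

The tug met about 7 N resistance at 139.9, so the catch is holding. I'll lower back onto the seat and release.

```bash
python3 -m inch '[{"gripper":0.2,"dx":0,"dy":0,"dz":-0.0006,"wx":0,"wy":0,"wz":0},{"gripper":0.2,"dx":0,"dy":0,"dz":-0.0012,"wx":0,"wy":0,"wz":0},{"gripper":0.2,"dx":0,"dy":0,"dz":-0.0018,"wx":0,"wy":0,"wz":0},{"gripper":0.2,"dx":0,"dy":0,"dz":-0.0024,"wx":0,"wy":0,"wz":0},{"gripper":0.2,"dx":0,"dy":0,"dz":-0.0024,"wx":0,"wy":0,"wz":0}]'
python3 -m inch '[{"gripper":0.45,"dx":0,"dy":0,"dz":0,"wx":0,"wy":0,"wz":0},{"gripper":0.6,"dx":0,"dy":0,"dz":0,"wx":0,"wy":0,"wz":0},{"gripper":0.8,"dx":0,"dy":0,"dz":0,"wx":0,"wy":0,"wz":0},{"gripper":0.9,"dx":0,"dy":0,"dz":0,"wx":0,"wy":0,"wz":0},{"gripper":0.9,"dx":0,"dy":0,"dz":0,"wx":0,"wy":0,"wz":0}]'
python3 -m inch '[{"gripper":0.9,"dx":0,"dy":0,"dz":0,"wx":0,"wy":0,"wz":0},{"gripper":0.9,"dx":0,"dy":0,"dz":0,"wx":0,"wy":0,"wz":0},{"gripper":0.9,"dx":0,"dy":0,"dz":0,"wx":0,"wy":0,"wz":0},{"gripper":0.9,"dx":0,"dy":0,"dz":0.005,"wx":0,"wy":0,"wz":0},{"gripper":0.9,"dx":0,"dy":0,"dz":0.015,"wx":0,"wy":0,"wz":0}]'
```

```text
clock: 21.08
eef_pos: [631.0, 53.6, 138.4]
eef_rot: [3.142, -0.0, -0.0]
wrist_force: [0.5, 0.4, -2.9]
finger_gap: 44.1
finger_force: 60.0
clock: 21.5
eef_pos: [631.1, 53.6, 138.5]
eef_rot: [-3.142, -0.001, -0.0]
wrist_force: [-0.0, -0.4, -0.4]
finger_gap: 66.9
finger_force: 0.0
clock: 21.92
eef_pos: [630.4, 53.6, 152.6]
eef_rot: [3.142, 0.002, -0.0]
wrist_force: [-0.3, 0.5, -0.6]
finger_gap: 84.8
finger_force: 0.0
```

Released cleanly. I'll retreat up and back, then look.

```bash
python3 -m inch '[{"gripper":0.9,"dx":0,"dy":0,"dz":0.03,"wx":0,"wy":0,"wz":0},{"gripper":0.9,"dx":0,"dy":0,"dz":0.06,"wx":0,"wy":0,"wz":0},{"gripper":0.9,"dx":0,"dy":0,"dz":0.085,"wx":0,"wy":0,"wz":0},{"gripper":0.9,"dx":0,"dy":0,"dz":0.1,"wx":0,"wy":0,"wz":0},{"gripper":0.9,"dx":0,"dy":0,"dz":0.11,"wx":0,"wy":0,"wz":0}]'
python3 -m inch '[{"gripper":0.9,"dx":-0.03,"dy":0,"dz":0,"wx":0,"wy":0,"wz":0},{"gripper":0.9,"dx":-0.06,"dy":0.02,"dz":0,"wx":0,"wy":0,"wz":0},{"gripper":0.9,"dx":-0.09,"dy":0.05,"dz":0,"wx":0,"wy":0,"wz":0},{"gripper":0.9,"dx":-0.12,"dy":0.08,"dz":0,"wx":0,"wy":0,"wz":0},{"gripper":0.9,"dx":-0.14,"dy":0.1,"dz":0,"wx":0,"wy":0,"wz":0}]'
python3 -m inch '[{"gripper":0.9,"dx":-0.03,"dy":0.03,"dz":0,"wx":0,"wy":0,"wz":0},{"gripper":0.9,"dx":-0.06,"dy":0.06,"dz":0,"wx":0,"wy":0,"wz":0},{"gripper":0.9,"dx":-0.08,"dy":0.09,"dz":0,"wx":0,"wy":0,"wz":0},{"gripper":0.9,"dx":-0.1,"dy":0.11,"dz":0,"wx":0,"wy":0,"wz":0},{"gripper":0.9,"dx":-0.1,"dy":0.12,"dz":0,"wx":0,"wy":0,"wz":0}]'
python3 - <<'E'
from h import *
a=manip.camera("top");b=manip.camera("side");cv2.imwrite("pics/top3.png",a)
cv2.imwrite("pics/side3.png",cv2.resize(b[100:300,200:400],None,fx=3,fy=3))
E
```

```text
clock: 22.33
eef_pos: [631.3, 53.6, 266.5]
eef_rot: [-3.141, -0.004, -0.0]
wrist_force: [-0.1, -0.8, 0.3]
finger_gap: 84.5
finger_force: 0.0
clock: 22.75
eef_pos: [488.6, 155.0, 263.4]
eef_rot: [-3.141, 0.0, -0.0]
wrist_force: [1.1, 0.5, 0.3]
finger_gap: 84.7
finger_force: 0.0
clock: 23.17
eef_pos: [388.2, 275.6, 263.8]
eef_rot: [-3.141, -0.0, 0.002]
wrist_force: [0.5, 0.0, -1.5]
finger_gap: 84.6
finger_force: 0.0
```

View pics/side3.png

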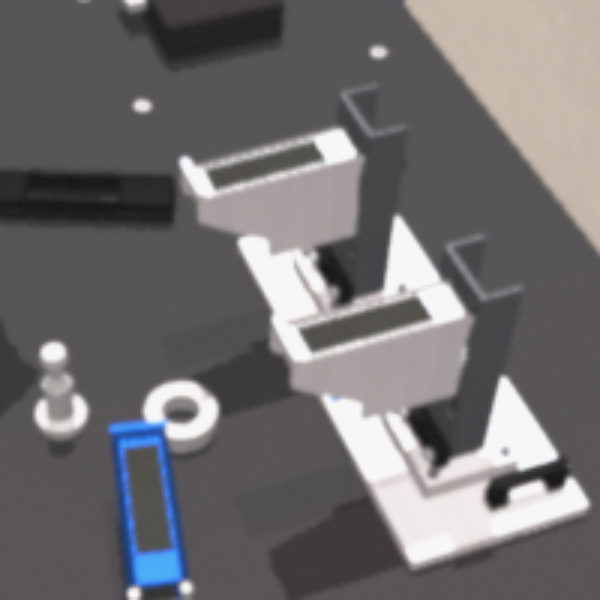

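The rest hangs level and parallel with the first one: tops at (265,165) and (365,325) in the crop. The ring, ball and handle look undisturbed, so I'll hand it in.

```bash
python3 -c "
from cell import manip
print(manip.sign_off())"
```

```text
the job is handed in; nothing more can be done
None
```

The loose rest now hangs on the empty post, seated and with the catch holding against a light upward tug; I let go of it and handed the job in at about 23 s, and `sign_off()` returned no verdict.

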